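# Lock the sample bottle, bottom its screw cap and back it off a quarter turn to vent

### The arm

A 7-joint arm with a two-finger parallel gripper is mounted at the origin on a cart in front of the work surface, level with it; the furniture and walls round the work are solid. World frame = base frame: x ahead of the robot, y to its left, z up, the work surface at z = 0. Lengths are in m, angles in rad, forces in N, time in s.
With the tool pointing down it reaches from about 0.4 to 0.85 m from the base axis. Payload 10.4 kg.
Tool frame: the origin (TCP) lies at the centre of the arm's flange, where the gripper is bolted on; the fingertips stand 182 mm ahead of it and the grasp point (between the pads) lies 164 mm ahead of it (manip.tips_ahead is the distance from the TCP to the fingertips, in m); z points along the fingers, y is the line along which they close (so a half turn about z gives the same grasp; the last joint's range is limited). The gripper opens to 87 mm and grips with 3 to 60 N. Pads are 19 mm wide; open, the fingers measure 117 mm over their backs; the gripper's body (75 mm by 190 mm) begins 51 mm behind the grasp point.
Start: joints at [-1.243, 0.332, -0.065, 1.46, 0.022, 1.35, -0.088], TCP at [0.215, 0.587, 0.405] pointing down, gripper open.
Joint ranges: [-2.6, 2.6], [-0.5, 2.12], [-1.47, 1.34], [0.16, 2.42], [-1.27, 4.41], [0.06, 2.06], [-2.6, 2.6]. Speed limits (rad/s): [2.22, 2.22, 2.79, 2.79, 3.14, 3.14, 3.14].

### API

Orientations are given as a unit quaternion [x, y, z, w].
In Python, from cell import manip gives the robot as it stands.
- The arm moves only by the shell command python3 -m crank 'ROWS'. ROWS is JSON, a list of rows, each a list of 7 numbers: the opening, from 0 (shut) to 1 (fully open), then the shift along the tool's x, y, z as a fraction of full scale, then the turn, a rotation vector about the tool's x, y, z as a fraction of full scale. A call has exactly 8 rows; each row is the pose to reach, as a shift and turn from the pose commanded when the call began, along the tool's axes at that moment; what a row does not reach only later rows make up. Full scale, the value 1, is 250 mm for a shift and 45 degrees for a turn. A row lasts 1/12 s, in which the tool goes at most 41.7 mm and 7.16 degrees, less where a joint would pass 70% of its speed; a pose out of reach is approached as far as the arm can. A call with a number of a shift or a turn outside -1 to 1 is refused whole. A call with a gripper value outside its range is refused whole. The fingers move at their own pace and stop on an object; the grip force is fixed at half the most. Time passes only in rows, so rows that repeat a pose let the fingers close, or fill a call up. It gives the time, the measured TCP pose, the force, the opening and the grip force at its end, in the units of the state.
- manip.observe(): the state, without advancing time (a new reading comes with each control period).
- manip.grab_frame(name): name is "side" or "top" or "wrist"; returns (picture, depth): 480x640x3 uint8, red, green, blue; 480x640 float32, m along the optical axis (not along the pixel's ray), 0 where there is no reading.
- manip.camera_info(name): a dict with "fx", "fy", "cx", "cy" (pixels), "camera_from_world" (4x4, takes a point from world to camera coordinates). Camera axes: x right, y down, z forward; pixel columns grow to the right and rows downward; lengths in m; the calibration is good to about 2 mm. The wrist camera is an equidistant fisheye: a pixel r from the principal point sees the ray r / f radians off the axis. A picture is of the moment at which its call begins: read the wrist's pose just before it. camera_info takes no time and is no camera call; for the wrist camera it gives the pose at the moment of the call.
- manip.finish_job(): hands the job in; it is judged then, once.
The state is a dict: "clock": time; "joints": joint angles; "qvel": joint speeds; "joint_efforts": joint torques, N m; "ee_pos": TCP position; "eef_rot": TCP orientation; "wrist_force": force on the tool from outside, world axes, zero at the start; "wrist_torque": the same for the moment, N m; "width": finger opening in m; "grip_force": force on a finger pad.
Only numpy, scipy, OpenCV 4.12 (cv2) and the standard library are available. Lean on these libraries where they do the work, as an engineer would, in place of code of your own. Each camera call takes 0.05 s, during which the arm holds its last target. There are 200 camera calls.

### The job

Slide the grip post of the bottle holder all the way to its end stop, so that the jaw locks the bottle. Then screw the black cap, already started on its thread, down until it bottoms out, and back it off a quarter turn so that the bottle can vent. Finish while still holding the cap there between the fingers, with the jaw left locked, and do not disturb the beaker, the film roll or the small brown bottle standing nearby.

Things in the scene. Friction and masses are not known exactly. Their poses are not given: they have to be found in the camera images.
- holder: aluminium bottle holder fixed on the worktop: a plate 80 (x) x 250 (y) x 12 mm. Origin on the worktop, under the axis of the bottle; z up; +y is the way the sliding jaw goes to lock; the plate spans y = -195 to +55 mm. On it a fixed amber glass bottle (60 mm across, shoulder at z = 62 to 74 mm, neck above), backed on the +y side by a fixed jaw 46 mm tall, with the screw cap on top. On the -y side runs the sliding jaw.
- jaw_slide (a joint): travel of the sliding jaw along the holder's +y, m: 0 fully open, 0.060 at its end stop, where the jaw's rubber face meets the bottle. It starts part open, between 0 and 0.025, slides with about 3 N of friction and stays where it is left.
- jaw_grip (a point): centre of the top of the jaw's black upright grip post, 90 mm above the worktop; its axes are the holder's. The post is 14 mm thick along the slide (y) and 30 mm wide across it (x); it stands clear above the jaw's steel arm (top at 40 mm; it runs from the post to the bottle) and slide block (24 mm). At the end stop the post's centre is 100 mm from the bottle's axis.
- screw_cap: the black ribbed screw cap, 45 mm across and 26 mm tall, already started on the bottle's right-hand thread and captive there. Origin on the bottle's axis at the cap's underside, 80 mm above the worktop when bottomed; it rises with the cap 6 mm a turn (about 1 mm per rad) but this frame does not turn.
- cap_turn (a joint): angle of the cap on its thread, rad: 0 is bottomed out (a hard stop), it grows as the cap is unscrewed (counter-clockwise seen from above). It starts between 1.9 and 2.8. It turns with about 0.1 N m of friction and stays where it is left.
- cap_top (a point): centre of the cap's flat top, on the bottle's axis, 106 mm above the worktop when bottomed; turns with the cap. Its x axis points along the raised mark.
- cap_mark (a point): outer end of the small raised white rib on the cap's top, 20 mm from the axis; turns with the cap. At cap angle 0 it points along the holder's +x.
- small_beaker: bystander: small clear beaker, 44 mm across, 60 mm tall, origin under its centre
- film_roll: bystander: whitish roll of film, 52 mm across, 50 mm tall, origin under its centre
- dropper_bottle: bystander: small brown bottle, 43 mm across, 95 mm tall, origin under its centre

How it is judged:
On the way, in this order (a step that is already met when the one before it is completed fails the run):
1. the jaw is slid to its end stop (value of joint jaw_slide above 0.055 m), for 0.2 s.
2. the cap is screwed down until it bottoms out, the jaw still locked (value of joint cap_turn below 0.07 rad and value of joint jaw_slide above 0.055 m), for 0.2 s.
At the end, for the whole second after the job is handed in: the jaw is within 5 mm of its end stop, the cap stands a quarter turn back from bottomed (1.57 rad, within 0.3 rad) and still, and the fingers hold it with more than 2 N (value of joint jaw_slide above 0.055 m and value of joint cap_turn between 1.27 and 1.87 rad and contact force between the fingers and screw_cap above 2 N and velocity of joint cap_turn between -0.1 and 0.1 rad/s); the arm keeps its last pose, push and grip.
It fails at once if the small beaker is disturbed (moved more than 20 mm) (distance of small_beaker from where it was at the start of the episode above 0.02 m).
It fails at once if the film roll is disturbed (moved more than 20 mm) (distance of film_roll from where it was at the start of the episode above 0.02 m).
It fails at once if the dropper bottle is disturbed (moved more than 20 mm) (distance of dropper_bottle from where it was at the start of the episode above 0.02 m).
It also fails if it takes over 64 s, if anything falls off the work surface, if the arm or the gripper's body presses on something with over 40 N, if the wrist force passes 120 N, or if a joint passes its speed limit or range.

## Working session

There is one attempt and no reset: what is moved stays moved. The work goes in short steps, Python scripts to look and compute and a shell command to move; the robot and the scene stay as the last step left them, time stands still between calls to the robot, and variables do not carry over. Pictures are saved under pics/ and viewed, at most 10 in all, crops included, and the job is handed in when it is done.

```bash
mkdir -p pics; ls
cat > h.py <<'E'
import numpy as np,cv2
from cell import manip
def snap(n,f):
    ci=manip.camera_info(n); p,d=manip.grab_frame(n)
    cv2.imwrite('pics/'+f+'.png',p[:,:,::-1]); np.savez(f'{f}.npz',p=p,d=d,T=ci['camera_from_world'],k=[ci[c] for c in('fx','fy','cx','cy')])
def pt(f,u,v,depth=None):
    z=np.load(f+'.npz'); fx,fy,cx,cy=z['k']; d=z['d'][int(v),int(u)] if depth is None else depth
    c=np.array([(u-cx)/fx*d,(v-cy)/fy*d,d,1]); return (np.linalg.inv(z['T'])@c)[:3]
E
python3 - <<'E'
from h import *
snap('side','s1');snap('top','t1')
a=cv2.imread('pics/s1.png');b=cv2.imread('pics/t1.png')
s=manip.observe();print(s)
for n in('side','top'):print(manip.camera_info(n))
E
```

```text
pics
{'clock': 0.1, 'joints': array([-1.24259998,  0.33282742, -0.06470717,  1.4608223 ,  0.02160101,
        1.34992395, -0.08852101]), 'qvel': array([ 1.99734665e-05, -2.90623648e-03,  1.27939850e-03, -3.11590360e-03,
        9.41211009e-04,  1.87580524e-03, -5.53501028e-04]), 'joint_efforts': array([ 1.55175581e-03, -6.24546146e+01,  2.46634620e-02, -3.90720391e+01,
       -6.14582584e-02,  3.64378968e-02,  1.08159443e-04]), 'ee_pos': array([0.21473179, 0.58684058, 0.4040384 ]), 'eef_rot': array([ 1.74497977e-01,  9.84657323e-01, -6.37189191e-04, -8.44315504e-05]), 'wrist_force': array([ 0.09639944, -0.02821518, -0.28944225]), 'wrist_torque': array([-0.01336038, -0.02095757, -0.00041501]), 'grip_force': 0.0, 'width': 0.08659050096709167}
{'fx': 445.7927136320245, 'fy': 445.7927136320245, 'cx': 321.7960132910454, 'cy': 248.58396064797478, 'camera_from_world': array([[ 0.95973028, -0.28020552,  0.02006636, -0.45780116],
       [-0.14545995, -0.55678087, -0.81782422,  0.17820791],
       [ 0.24033142,  0.78197182, -0.57511815,  1.0104651 ],
       [ 0.        ,  0.        ,  0.        ,  1.        ]])}
{'fx': 482.6961654395475, 'fy': 482.6961654395475, 'cx': 320.19786669365567, 'cy': 235.81371627367523, 'camera_from_world': array([[-0.08094583, -0.99670868,  0.00442556,  0.08855265],
       [-0.9746959 ,  0.07822833, -0.2093997 ,  0.48437749],
       [ 0.20836429, -0.02126361, -0.97782012,  1.00993534],
       [ 0.        ,  0.        ,  0.        ,  1.        ]])}
```

View pics/s1.png

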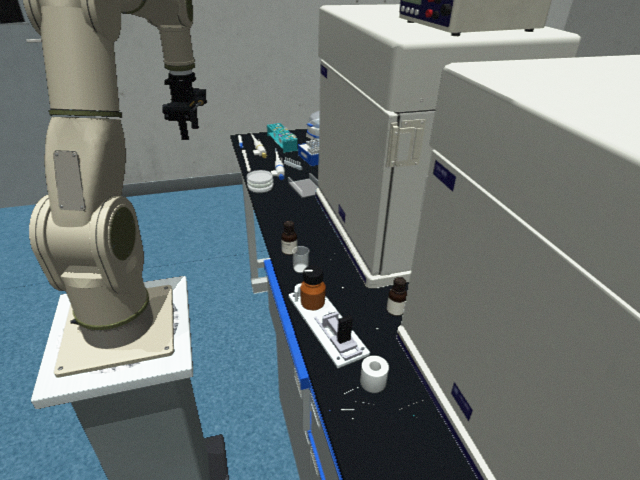

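View pics/t1.png

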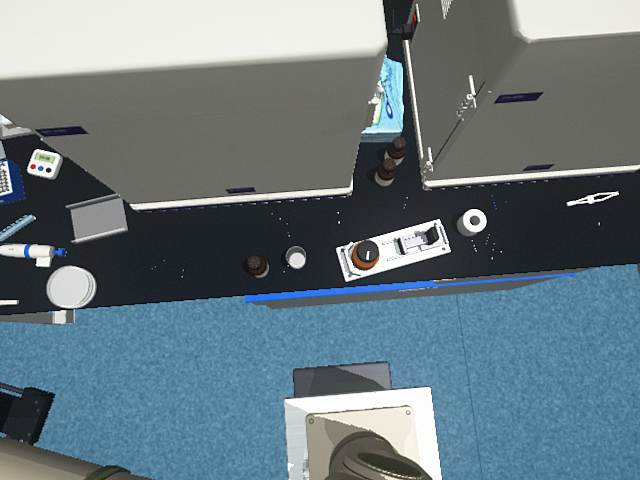

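The side view shows the cap at about (313,275), the post at (345,328) and the film roll at (374,373). In the top view the cap is at (367,252), the post at (433,236), the roll at (472,222), the beaker at (296,257) and the small bottle at (257,265). I'll enlarge both.

Run:
```python
from h import *
a=cv2.imread('pics/t1.png')[205:285,330:490];b=cv2.imread('pics/s1.png')[255:375,275:395]
a=cv2.resize(a,None,fx=5,fy=5,interpolation=cv2.INTER_CUBIC)
b=cv2.resize(b,None,fx=5,fy=5,interpolation=cv2.INTER_CUBIC)
cv2.imwrite('pics/ta.png',a);cv2.imwrite('pics/sb.png',b)
for f,u,v in[('t1',367,248),('t1',433,232),('t1',480,216),('t1',296,257),('t1',257,265),('s1',313,273),('s1',345,320)]:print(f,u,v,pt(f,u,v).round(3))
```

```text
t1 367 248 [ 0.444 -0.044  0.11 ]
t1 433 232 [ 0.471 -0.189  0.09 ]
t1 480 216 [ 0.507 -0.308  0.05 ]
t1 296 257 [0.456 0.107 0.001]
t1 257 265 [0.43  0.186 0.094]
s1 313 273 [ 0.439 -0.053  0.108]
s1 345 320 [ 0.467 -0.197  0.089]
```

View pics/ta.png

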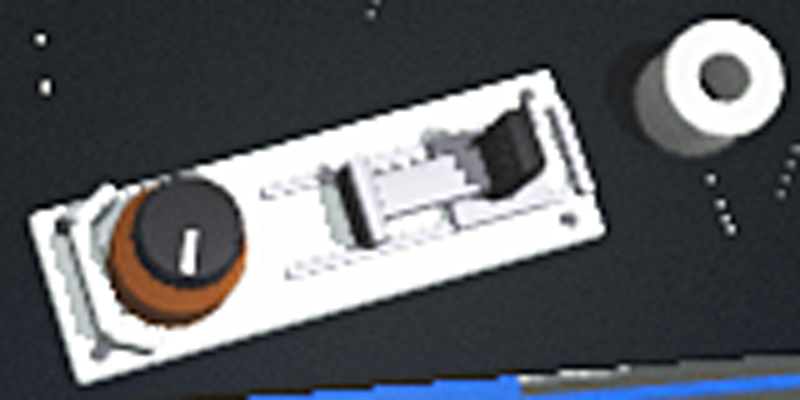

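View pics/sb.png

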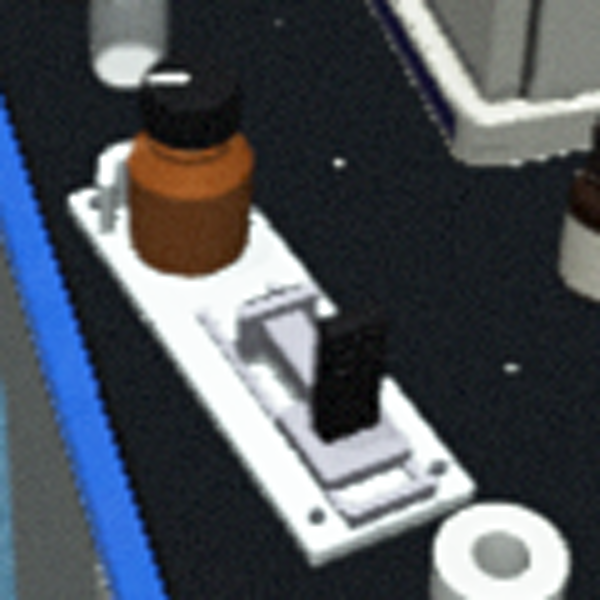

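The cap mark points toward -x of the robot (crop (188,250) from centre (190,230)). The top of the post is at crop (520,135). Next I'll segment by height using the depth in both views.

Run:
```python
from h import *
for f in('t1','s1'):
    z=np.load(f+'.npz');d=z['d'];fx,fy,cx,cy=z['k'];v,u=np.mgrid[:480,:640]
    P=np.stack([(u-cx)/fx*d,(v-cy)/fy*d,d,np.ones_like(d)],-1)@np.linalg.inv(z['T']).T;P=P[...,:3]
    def sel(c,r,lo,hi):
        m=(np.hypot(P[...,0]-c[0],P[...,1]-c[1])<r)&(P[...,2]>lo)&(P[...,2]<hi)&(d>0); return P[m]
    for n,c,r,lo,hi in[('cap',(.444,-.047),.04,.1,.125),('post',(.47,-.19),.035,.083,.1),('plate',(.46,-.12),.17,.006,.018),('roll',(.5,-.285),.045,.044,.056),('drop',(.43,.186),.04,.08,.11),('beaker',(.45,.107),.04,.04,.07)]:
        q=sel(c,r,lo,hi)
        if len(q)<3:print(f,n,len(q));continue
        R=cv2.minAreaRect((q[:,:2]*1000).astype(np.float32))
        print(f,n,len(q),q.mean(0).round(4),np.median(q[:,2]).round(4),np.round(R[0],1),np.round(R[1],1),round(R[2],1))
```

```text
t1 cap 384 [ 0.4399 -0.0452  0.1088] 0.1088 [440.6 -45.9] [44.2 44.5] 35.8
t1 post 99 [ 0.469  -0.192   0.0895] 0.0896 [ 469.8 -192.8] [29.  15.3] 14.7
t1 plate 2206 [ 0.4561 -0.1223  0.0126] 0.0126 [ 503.9 -137.6] [301.3 241.7] 87.4
t1 roll 363 [ 0.4984 -0.2944  0.0501] 0.0502 [ 498.9 -294.7] [50.7 51. ] 4.6
t1 drop 159 [0.4365 0.1911 0.0942] 0.0948 [437.6 191. ] [26.8 28.1] 86.7
t1 beaker 117 [0.4514 0.1059 0.0548] 0.0581 [449.2 106.2] [41.3 42.3] 86.2
s1 cap 242 [ 0.4382 -0.0484  0.1073] 0.1079 [439.8 -45.1] [46.5 44.6] 1.0
s1 post 91 [ 0.4677 -0.1937  0.0882] 0.0889 [ 469.3 -192.6] [30.3 14.6] 12.9
s1 plate 1516 [ 0.4553 -0.1425  0.0121] 0.0119 [ 520.6 -124.8] [209.8 300.9] 11.5
s1 roll 396 [ 0.4967 -0.2954  0.0491] 0.0493 [ 497.1 -294.2] [51.9 50.8] 80.4
s1 drop 89 [0.4346 0.1882 0.0904] 0.0921 [435.7 191.4] [27.5 27.4] 18.9
s1 beaker 194 [0.4479 0.1071 0.0507] 0.0509 [447.8 106.7] [47.4 42.4] 65.5
```

Both views agree to within 2 mm: the cap is at (0.440,-0.0455), top z 0.108, and the post at (0.4695,-0.1927), top z 0.09. That puts the jaw at about 10 mm, the holder yaw at about 11.3° and the cap angle at about 2.7 rad. I'll check how far away the cabinet fronts are, then set out.

```bash
python3 - <<'E'
from h import *
for f in('t1','s1'):
    z=np.load(f+'.npz');d=z['d'];fx,fy,cx,cy=z['k'];v,u=np.mgrid[:480,:640]
    P=(np.stack([(u-cx)/fx*d,(v-cy)/fy*d,d,np.ones_like(d)],-1)@np.linalg.inv(z['T']).T)[...,:3]
    for y in np.arange(-.35,.65,.1):
        m=(d>0)&(abs(P[...,1]-y)<.05)&(P[...,2]>.12)&(P[...,2]<.75)&(P[...,0]>.3)
        print(f,round(y,2),m.sum(),np.percentile(P[m][:,0],1).round(3) if m.sum()>20 else '')
E
python3 -m crank '[[1,-0.08,-0.11,0,0,0,0],[1,-0.17,-0.22,0,0,0,0],[1,-0.26,-0.33,0,0,0,0],[1,-0.34,-0.43,0,0,0,0],[1,-0.42,-0.54,0,0,0,0],[1,-0.5,-0.65,0,0,0,0],[1,-0.59,-0.75,0,0,0,0],[1,-0.66,-0.85,0,0,0,0]]'
```

```text
t1 -0.35 7875 0.59
t1 -0.25 18285 0.59
t1 -0.15 4733 0.595
t1 -0.05 4286 0.59
t1 0.05 12912 0.589
t1 0.15 13509 0.589
t1 0.25 14130 0.589
t1 0.35 14731 0.589
t1 0.45 5578 0.589
t1 0.55 0 
s1 -0.35 15347 0.589
s1 -0.25 11508 0.589
s1 -0.15 108 0.594
s1 -0.05 17230 0.59
s1 0.05 5669 0.589
s1 0.15 3692 0.588
s1 0.25 2673 0.588
s1 0.35 2299 0.589
s1 0.45 1300 0.589
s1 0.55 0 
clock: 0.77
ee_pos: [0.2974, 0.3286, 0.4045]
eef_rot: [0.175, 0.985, -0.0, -0.0]
wrist_force: [1.2, 0.9, 0.4]
width: 0.0869
grip_force: 0.0
```

```bash
python3 -m crank '[[1,-0.08,-0.11,0,0,0,0],[1,-0.17,-0.22,0,0,0,0],[1,-0.26,-0.33,0,0,0,0],[1,-0.34,-0.43,0,0,0,0],[1,-0.42,-0.54,0,0,0,0],[1,-0.5,-0.65,0,0,0,0],[1,-0.59,-0.75,0,0,0,0],[1,-0.66,-0.85,0,0,0,0]]'
python3 -m crank '[[1,-0.08,-0.11,0,0,0,-0.1],[1,-0.17,-0.22,0,0,0,-0.2],[1,-0.26,-0.33,0,0,0,-0.3],[1,-0.34,-0.43,0,0,0,-0.4],[1,-0.42,-0.54,0,0,0,-0.5],[1,-0.5,-0.64,0,0,0,-0.6],[1,-0.59,-0.75,0,0,0,-0.7],[1,-0.66,-0.84,0,0,0,-0.7]]'
cat >> h.py <<'E'
from scipy.spatial.transform import Rotation as Ro
def goal(p,yaw):
    "target TCP pos and azimuth of tool y (deg) -> fractions in tool axes"
    s=manip.observe();R=Ro.from_quat(s['eef_rot']);
    G=np.c_[np.array([np.cos(np.radians(yaw-90)),np.sin(np.radians(yaw-90)),0])*-1,[np.cos(np.radians(yaw)),np.sin(np.radians(yaw)),0],[0,0,-1]]
    print('now',s['ee_pos'].round(4),'az',np.degrees(np.arctan2(*R.as_matrix()[[1,0],1])).round(1),'j7',s['joints'].round(2),'F',s['wrist_force'].round(1),'w',round(s['width'],4))
    print('shift',(R.inv().apply(np.array(p)-s['ee_pos'])/.25).round(3),'turn',((R.inv()*Ro.from_matrix(G)).as_rotvec()/np.radians(45)).round(3))
E
python3 -c "
from h import *
goal([.4695,-.1927,.30],101.3)"
```

```text
clock: 1.43
ee_pos: [0.379, 0.0724, 0.4047]
eef_rot: [0.175, 0.985, 0.0, 0.0]
wrist_force: [0.0, 0.2, -0.6]
width: 0.0867
grip_force: 0.0
clock: 2.1
ee_pos: [0.4614, -0.1814, 0.405]
eef_rot: [-0.102, 0.995, -0.0, 0.001]
wrist_force: [0.5, 0.4, 0.8]
width: 0.0876
grip_force: 0.0
now [ 0.4614 -0.1814  0.405 ] az 101.7 j7 [-0.66  0.02  0.97  1.83 -0.02  1.3   2.09] F [0.5 0.4 0.8] w 0.0876
shift [-0.022 -0.051  0.42 ] turn [-0.     0.002  0.008]
```

```bash
python3 -m crank '[[1,-0.022,-0.05,0.1,0,0,0],[1,-0.022,-0.05,0.2,0,0,0],[1,-0.022,-0.05,0.3,0,0,0],[1,-0.022,-0.05,0.4,0,0,0],[1,-0.022,-0.05,0.5,0,0,0],[1,-0.022,-0.05,0.6,0,0,0],[1,-0.022,-0.05,0.664,0,0,0],[1,-0.022,-0.05,0.664,0,0,0]]'
python3 -m crank '[[0,0,0,0,0,0,0],[0,0,0,0,0,0,0],[0,0,0,0,0,0,0],[0,0,0,0,0,0,0],[0,0,0,0,0,0,0],[0,0,0,0,0,0,0],[0,0,0,0,0,0,0],[0,0,0,0,0,0,0]]'
python3 -c "
from h import *
c=np.array([.440,-.0455]);d=np.array([-.196,.980]);t=c-.1*d
goal([*t,.239],101.3)"
```

```text
clock: 2.77
ee_pos: [0.468, -0.19, 0.2357]
eef_rot: [-0.099, 0.995, 0.0, -0.003]
wrist_force: [-1.1, -0.8, 0.0]
width: 0.0869
grip_force: 0.0
clock: 3.43
ee_pos: [0.4693, -0.1906, 0.2389]
eef_rot: [-0.099, 0.995, 0.0, 0.0]
wrist_force: [-0.2, 0.4, 0.3]
width: 0.042
grip_force: 0.0
now [ 0.4693 -0.1906  0.2389] az 101.4 j7 [-0.49  0.34  0.91  1.99 -0.33  0.96  2.35] F [-0.2  0.4  0.3] w 0.042
shift [ 0.001  0.192 -0.001] turn [0.    0.    0.002]
```

```bash
python3 -m crank '[[0,0,0,0,0,0,0],[0,0,0,0,0,0,0],[0,0,0,0,0,0,0],[0,0,0,0,0,0,0],[0,0,0,0,0,0,0],[0,0,0,0,0,0,0],[0,0,0,0,0,0,0],[0,0,0,0,0,0,0]]'
python3 -c "
from h import *
c=np.array([.440,-.0455]);d=np.array([-.196,.980]);t=c-.1*d
goal([*t,.239],101.3)"
```

```text
clock: 4.1
ee_pos: [0.4693, -0.1906, 0.2387]
eef_rot: [-0.099, 0.995, 0.0, -0.0]
wrist_force: [-0.2, 0.2, 0.3]
width: 0.0137
grip_force: 30.0
now [ 0.4693 -0.1906  0.2387] az 101.4 j7 [-0.49  0.34  0.91  1.99 -0.33  0.96  2.35] F [-0.2  0.2  0.3] w 0.0137
shift [ 0.001  0.192 -0.001] turn [ 0.    -0.     0.002]
```

```bash
python3 -m crank '[[0,0,0.03,0,0,0,0],[0,0,0.06,0,0,0,0],[0,0,0.09,0,0,0,0],[0,0,0.12,0,0,0,0],[0,0,0.14,0,0,0,0],[0,0,0.16,0,0,0,0],[0,0,0.18,0,0,0,0],[0,0,0.19,0,0,0,0]]'
python3 -m crank '[[0,0,0.004,0,0,0,0],[0,0,0.008,0,0,0,0],[0,0,0.012,0,0,0,0],[0,0,0.016,0,0,0,0],[0,0,0.016,0,0,0,0],[0,0,0.016,0,0,0,0],[0,0,0.016,0,0,0,0],[0,0,0.016,0,0,0,0]]'
python3 -c "
from h import *
c=np.array([.440,-.0455]);d=np.array([-.196,.980]);t=c-.1*d
goal([*t,.239],101.3)"
```

```text
clock: 4.77
ee_pos: [0.4598, -0.1434, 0.2387]
eef_rot: [-0.1, 0.995, 0.0, -0.0]
wrist_force: [2.3, -2.7, -5.5]
width: 0.0137
grip_force: 30.0
clock: 5.43
ee_pos: [0.4592, -0.1409, 0.2387]
eef_rot: [-0.099, 0.995, -0.001, 0.0]
wrist_force: [4.2, -5.2, -8.6]
width: 0.0139
grip_force: 30.0
now [ 0.4592 -0.1409  0.2387] az 101.4 j7 [-0.63  0.26  0.93  2.06 -0.26  0.94  2.21] F [ 4.2 -5.2 -8.6] w 0.0139
shift [ 0.    -0.011 -0.001] turn [-0.002  0.001  0.001]
```

```bash
python3 -m crank '[[0,0,0.004,0,0,0,0],[0,0,0.008,0,0,0,0],[0,0,0.012,0,0,0,0],[0,0,0.016,0,0,0,0],[0,0,0.02,0,0,0,0],[0,0,0.02,0,0,0,0],[0,0,0.02,0,0,0,0],[0,0,0.02,0,0,0,0]]'
```

```text
clock: 6.1
ee_pos: [0.4584, -0.1393, 0.2388]
eef_rot: [-0.098, 0.995, -0.004, 0.002]
wrist_force: [14.5, -25.7, -25.7]
width: 0.014
grip_force: 30.1
```

The push force climbs to 26 N with no further travel, so the jaw is at its stop. I'll relieve the push, open and rise.

```bash
python3 -m crank '[[0,0,-0.01,0,0,0,0],[0,0,-0.018,0,0,0,0],[1,0,-0.018,0,0,0,0],[1,0,-0.018,0,0,0,0],[1,0,-0.018,0,0,0,0],[1,0,-0.018,0,0,0,0],[1,0,-0.018,0,0,0,0],[1,0,-0.018,0,0,0,0]]'
python3 -m crank '[[0.8,0,0,-0.05,0,0,0],[0.8,0,0,-0.15,0,0,0],[0.8,0,0,-0.25,0,0,0],[1,0,0,-0.35,0,0,0],[1,0,0,-0.45,0,0,0],[1,0,0,-0.55,0,0,0],[1,0,0,-0.55,0,0,0],[1,0,0,-0.55,0,0,0]]'
python3 - <<'E'
from h import *
goal([.440,-.0455,.30],101.3)
snap('top','t2');snap('side','s2')
for f in('t2','s2'):
    z=np.load(f+'.npz');d=z['d'];fx,fy,cx,cy=z['k'];v,u=np.mgrid[:480,:640]
    P=(np.stack([(u-cx)/fx*d,(v-cy)/fy*d,d,np.ones_like(d)],-1)@np.linalg.inv(z['T']).T)[...,:3]
    for n,c,r,lo,hi in[('cap',(.444,-.047),.04,.1,.125),('post',(.46,-.143),.035,.083,.1)]:
        q=P[(np.hypot(P[...,0]-c[0],P[...,1]-c[1])<r)&(P[...,2]>lo)&(P[...,2]<hi)]
        if len(q)>3:print(f,n,len(q),q.mean(0).round(4),[np.round(x,1) for x in cv2.minAreaRect((q[:,:2]*1000).astype(np.float32))])
E
```

```text
clock: 6.77
ee_pos: [0.459, -0.1395, 0.2387]
eef_rot: [-0.099, 0.995, 0.0, -0.0]
wrist_force: [-0.7, -0.1, 0.5]
width: 0.0463
grip_force: 0.0
clock: 7.43
ee_pos: [0.4593, -0.1397, 0.3771]
eef_rot: [-0.1, 0.995, 0.001, 0.001]
wrist_force: [0.1, -0.1, -0.5]
width: 0.0862
grip_force: 0.0
now [ 0.4593 -0.1397  0.3771] az 101.4 j7 [-0.77 -0.01  0.99  1.91  0.01  1.24  1.98] F [ 0.1 -0.1 -0.5] w 0.0862
shift [0.002 0.384 0.309] turn [0.001 0.004 0.003]
t2 cap 381 [ 0.4398 -0.0453  0.1087] [array([440.4, -45.6]), array([43.7, 44.7]), np.float64(40.5)]
t2 post 19 [ 0.4517 -0.1475  0.09  ] [array([ 455.6, -145.2]), array([19.1, 11.5]), np.float64(13.7)]
s2 cap 239 [ 0.4383 -0.0483  0.1075] [array([439.6, -44.7]), array([45.9, 43.6]), np.float64(73.9)]
s2 post 82 [ 0.4582 -0.1448  0.0884] [array([ 459. , -143.2]), array([29.7, 16.2]), np.float64(20.5)]
```

```bash
python3 -m crank '[[1,0,0.08,0,0,0,0],[1,0,0.16,0,0,0,0],[1,0,0.24,0,0,0,0],[1,0,0.32,0.02,0,0,0],[1,0,0.384,0.06,0,0,0],[1,0.002,0.384,0.12,0,0,0],[1,0.002,0.384,0.18,0,0,0],[1,0.002,0.384,0.2,0,0,0]]'
python3 -c "
from h import *
goal([.440,-.0455,.263],101.3)
snap('wrist','w1')"
```

```text
clock: 8.2
ee_pos: [0.4384, -0.0454, 0.3235]
eef_rot: [-0.1, 0.995, -0.0, -0.002]
wrist_force: [-0.1, -0.0, -0.2]
width: 0.0874
grip_force: 0.0
now [ 0.4384 -0.0454  0.3235] az 101.4 j7 [-0.86 -0.07  0.85  2.06  0.06  1.13  1.73] F [-0.1 -0.  -0.2] w 0.0874
shift [-0.007 -0.002  0.242] turn [-0.    -0.005  0.003]
```

View pics/w1.png

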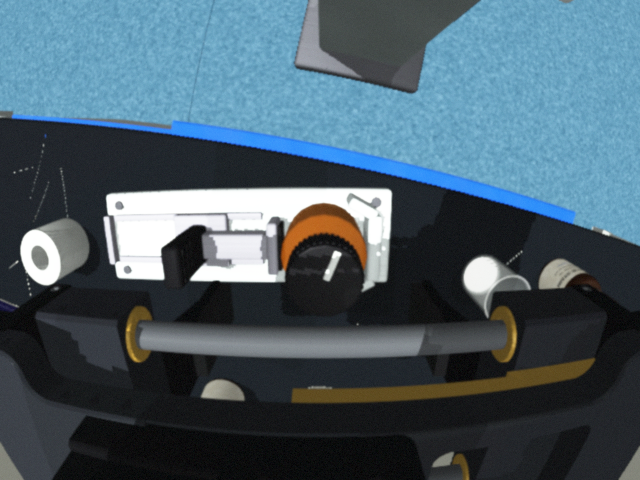

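The wrist view shows the cap at (325,275), centred between the fingers. The jaw touches the bottle, and the mark (336,262) points to about 153° in the holder frame. I'll descend and grip.

```bash
python3 -m crank '[[1,-0.006,-0.002,0.08,0,0,0],[1,-0.006,-0.002,0.16,0,0,0],[1,-0.006,-0.002,0.22,0,0,0],[1,-0.006,-0.002,0.242,0,0,0],[1,-0.006,-0.002,0.242,0,0,0],[1,-0.006,-0.002,0.242,0,0,0],[0,-0.006,-0.002,0.242,0,0,0],[0,-0.006,-0.002,0.242,0,0,0]]'
python3 -m crank '[[0,0,0,0,0,0,0],[0,0,0,0,0,0,0],[0,0,0,0,0,0,0],[0,0,0,0,0,0,0],[0,0,0,0,0,0,0],[0,0,0,0,0,0,0],[0,0,0,0,0,0,0],[0,0,0,0,0,0,0]]'
```

```text
clock: 8.92
ee_pos: [0.4415, -0.0459, 0.2666]
eef_rot: [-0.099, 0.995, 0.0, 0.001]
wrist_force: [-0.1, -0.1, 1.0]
width: 0.0802
grip_force: 0.0
clock: 9.58
ee_pos: [0.4409, -0.0438, 0.2657]
eef_rot: [-0.1, 0.995, 0.002, -0.001]
wrist_force: [-3.0, 11.5, 2.9]
width: 0.0445
grip_force: 30.0
```

Gripped at 44.5 mm. There is an 11 N side load, about 2 mm off centre, so I'll shift 2 mm and start screwing clockwise (+z tool).

```bash
python3 -m crank '[[0,0,0.004,0,0,0,0],[0,0,0.008,0,0,0,0],[0,0,0.008,0,0,0,0.13],[0,0,0.008,0.001,0,0,0.26],[0,0,0.008,0.001,0,0,0.4],[0,0,0.008,0.002,0,0,0.53],[0,0,0.008,0.002,0,0,0.66],[0,0,0.008,0.002,0,0,0.66]]'
python3 -c "
from h import *
goal([.440,-.0455,.263],101.3);print(manip.observe()['wrist_torque'])"
```

```text
clock: 10.25
ee_pos: [0.4407, -0.0433, 0.2653]
eef_rot: [0.161, 0.987, 0.0, -0.0]
wrist_force: [-1.7, 5.6, 2.0]
width: 0.0443
grip_force: 30.0
now [ 0.4407 -0.0433  0.2653] az 71.5 j7 [-0.88  0.06  0.92  2.12 -0.06  0.98  1.32] F [-1.7  5.6  2. ] w 0.0443
shift [-0.    -0.009  0.009] turn [ 0.001 -0.001 -0.663]
[ 1.08460541  0.36752439 -0.12124594]
```

```bash
python3 -m crank '[[0,0,0.003,0.001,0,0,0.14],[0,0,0.003,0.001,0,0,0.28],[0,0,0.003,0.001,0,0,0.42],[0,0,0.003,0.002,0,0,0.56],[0,0,0.003,0.002,0,0,0.7],[0,0,0.003,0.003,0,0,0.84],[0,0,0.003,0.003,0,0,1],[0,0,0.003,0.003,0,0,1]]'
python3 -m crank '[[0,0,0,0.001,0,0,0.14],[0,0,0,0.001,0,0,0.28],[0,0,0,0.001,0,0,0.42],[0,0,0,0.002,0,0,0.56],[0,0,0,0.002,0,0,0.7],[0,0,0,0.003,0,0,0.84],[0,0,0,0.003,0,0,1],[0,0,0,0.003,0,0,1]]'
python3 -c "
from h import *
goal([.440,-.0455,.263],101.3);print(manip.observe()['wrist_torque'])"
```

```text
clock: 10.92
ee_pos: [0.4407, -0.0432, 0.2644]
eef_rot: [0.526, 0.851, -0.0, -0.0]
wrist_force: [-4.1, 1.6, 4.5]
width: 0.0441
grip_force: 30.0
clock: 11.58
ee_pos: [0.4406, -0.0432, 0.2636]
eef_rot: [0.811, 0.586, -0.0, -0.0]
wrist_force: [-4.8, 2.0, 4.4]
width: 0.0444
grip_force: 30.0
now [ 0.4406 -0.0432  0.2636] az -18.3 j7 [-0.99  0.08  1.04  2.13 -0.08  0.98 -0.23] F [-4.8  2.   4.4] w 0.0444
shift [-0.009  0.001  0.002] turn [-1.000e-03 -1.000e-03 -2.658e+00]
[ 0.35874719  1.1167143  -0.11896248]
```

```bash
python3 -m crank '[[0,0,0,0,0,0,0.1],[0,0,0,0.001,0,0,0.2],[0,0,0,0.001,0,0,0.3],[0,0,0,0.001,0,0,0.4],[0,0,0,0.002,0,0,0.5],[0,0,0,0.002,0,0,0.6],[0,0,0,0.002,0,0,0.65],[0,0,0,0.002,0,0,0.65]]'
python3 -c "
from h import *
goal([.440,-.0455,.263],101.3);print(manip.observe()['wrist_torque'])"
python3 -m crank '[[0,0,0,0,0,0,0.03],[0,0,0,0,0,0,0.06],[0,0,0,0,0,0,0.09],[0,0,0,0,0,0,0.12],[0,0,0,0,0,0,0.12],[0,0,0,0,0,0,0.12],[0,0,0,0,0,0,0.12],[0,0,0,0,0,0,0.12]]'
python3 -c "
from h import *
goal([.440,-.0455,.263],101.3);print(manip.observe()['wrist_torque'])"
```

```text
clock: 12.25
ee_pos: [0.4406, -0.0432, 0.2631]
eef_rot: [0.931, 0.365, -0.001, -0.0]
wrist_force: [-4.5, 1.4, 6.0]
width: 0.0445
grip_force: 30.0
now [ 0.4406 -0.0432  0.2631] az -47.1 j7 [-1.03  0.08  1.09  2.13 -0.09  0.98 -0.72] F [-4.5  1.4  6. ] w 0.0445
shift [-0.008  0.005  0.   ] turn [-2.000e-03 -1.000e-03 -3.299e+00]
[ 0.44246166  1.27339394 -0.09362457]
clock: 12.92
ee_pos: [0.4406, -0.0432, 0.2631]
eef_rot: [0.947, 0.322, -0.001, -0.0]
wrist_force: [-5.2, 2.0, 4.2]
width: 0.0442
grip_force: 30.0
now [ 0.4406 -0.0432  0.2631] az -52.4 j7 [-1.04  0.09  1.09  2.13 -0.09  0.98 -0.81] F [-5.2  2.   4.2] w 0.0442
shift [-0.008  0.006  0.   ] turn [-2.000e-03 -1.000e-03 -3.415e+00]
[ 0.50353955  1.24478594 -0.02975534]
```

```bash
for i in 1; do python3 -m crank '[[0,0,0,0,0,0,0.04],[0,0,0,0,0,0,0.08],[0,0,0,0,0,0,0.12],[0,0,0,0,0,0,0.16],[0,0,0,0,0,0,0.2],[0,0,0,0,0,0,0.2],[0,0,0,0,0,0,0.2],[0,0,0,0,0,0,0.2]]'; done
python3 -c "
from h import *
goal([.440,-.0455,.263],101.3);print(manip.observe()['wrist_torque'])"
```

```text
clock: 13.58
ee_pos: [0.4406, -0.0431, 0.263]
eef_rot: [0.969, 0.247, -0.001, -0.0]
wrist_force: [-5.2, 2.1, 3.4]
width: 0.0442
grip_force: 30.0
now [ 0.4406 -0.0431  0.263 ] az -61.5 j7 [-1.06  0.09  1.11  2.13 -0.09  0.98 -0.97] F [-5.2  2.1  3.4] w 0.0442
shift [-0.007  0.007  0.   ] turn [-2.000e-03 -1.000e-03 -3.617e+00]
[0.42604723 1.15452269 0.73850517]
```

```bash
python3 -m crank '[[0,0,0,0,0,0,0.03],[0,0,0,0,0,0,0.06],[0,0,0,0,0,0,0.1],[0,0,0,0,0,0,0.1],[0,0,0,0,0,0,0.1],[0,0,0,0,0,0,0.1],[0,0,0,0,0,0,0.1],[0,0,0,0,0,0,0.1]]'
python3 -c "
from h import *
goal([.440,-.0455,.263],101.3);print(manip.observe()['wrist_torque']);snap('side','s3')
a=cv2.imread('pics/s3.png')[230:330,260:380];cv2.imwrite('pics/s3c.png',cv2.resize(a,None,fx=6,fy=6,interpolation=cv2.INTER_CUBIC))"
```

```text
clock: 14.25
ee_pos: [0.4407, -0.043, 0.263]
eef_rot: [0.978, 0.207, -0.0, -0.0]
wrist_force: [-4.5, 3.1, 1.4]
width: 0.0441
grip_force: 30.0
now [ 0.4407 -0.043   0.263 ] az -66.1 j7 [-1.07  0.09  1.12  2.13 -0.1   0.98 -1.05] F [-4.5  3.1  1.4] w 0.0441
shift [-0.007  0.008  0.   ] turn [-1.000e-03 -1.000e-03 -3.721e+00]
[0.46403655 1.09147461 0.85148941]
```

View pics/s3c.png

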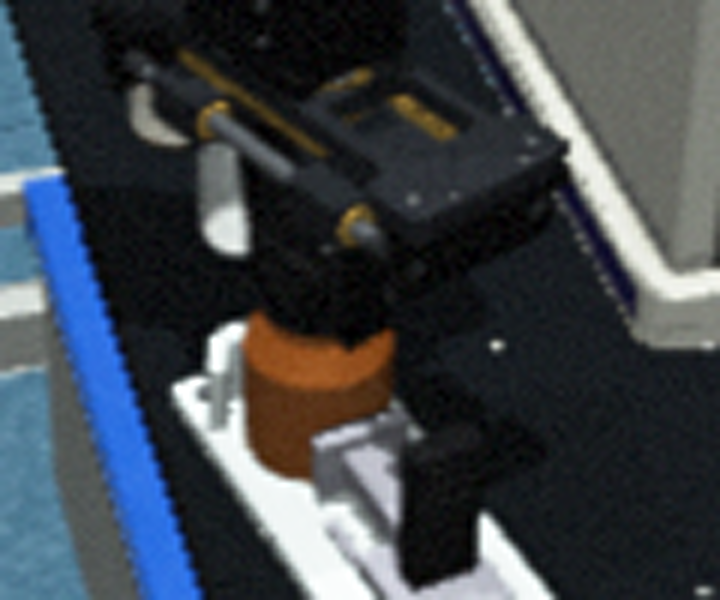

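The jaw is at the bottle (340,450). The torque levelled off at 0.85 N m with the fingers slipping, so the cap has bottomed out. I'll back off 90° plus a few degrees of wind-up.

```bash
python3 -m crank '[[0,0,0,0,0,0,-0.13],[0,0,0,-0.001,0,0,-0.26],[0,0,0,-0.001,0,0,-0.4],[0,0,0,-0.002,0,0,-0.54],[0,0,0,-0.002,0,0,-0.7],[0,0,0,-0.003,0,0,-0.85],[0,0,0,-0.003,0,0,-1],[0,0,0,-0.003,0,0,-1]]'
python3 -m crank '[[0,0,0,0,0,0,-0.13],[0,0,0,-0.001,0,0,-0.26],[0,0,0,-0.001,0,0,-0.4],[0,0,0,-0.002,0,0,-0.54],[0,0,0,-0.002,0,0,-0.7],[0,0,0,-0.003,0,0,-0.85],[0,0,0,-0.003,0,0,-1],[0,0,0,-0.003,0,0,-1]]'
python3 -m crank '[[0,0,0,0,0,0,-0.03],[0,0,0,0,0,0,-0.06],[0,0,0,0,0,0,-0.06],[0,0,0,0,0,0,-0.06],[0,0,0,0,0,0,-0.06],[0,0,0,0,0,0,-0.06],[0,0,0,0,0,0,-0.06],[0,0,0,0,0,0,-0.06]]'
python3 -c "
from h import *
goal([.440,-.0455,.263],101.3);s=manip.observe();print(s['wrist_torque'],s['qvel'].round(3));snap('wrist','w2')"
```

```text
clock: 14.97
ee_pos: [0.4407, -0.0431, 0.2638]
eef_rot: [0.823, 0.568, -0.0, -0.001]
wrist_force: [-4.7, 3.9, 2.1]
width: 0.0443
grip_force: 30.0
clock: 15.63
ee_pos: [0.4406, -0.0431, 0.2645]
eef_rot: [0.543, 0.84, 0.0, -0.001]
wrist_force: [-4.8, 4.4, 2.4]
width: 0.0439
grip_force: 30.0
clock: 16.3
ee_pos: [0.4407, -0.0431, 0.2645]
eef_rot: [0.526, 0.85, 0.0, -0.001]
wrist_force: [-5.8, 3.3, 2.8]
width: 0.0441
grip_force: 30.0
now [ 0.4407 -0.0431  0.2645] az 26.5 j7 [-0.93  0.07  0.97  2.12 -0.07  0.98  0.54] F [-5.8  3.3  2.8] w 0.0441
shift [-0.007 -0.007  0.006] turn [ 0.000e+00 -1.000e-03 -1.663e+00]
[0.70281648 1.12123227 0.05898747] [-0.     0.001 -0.001  0.     0.    -0.001 -0.001]
```

View pics/w2.png

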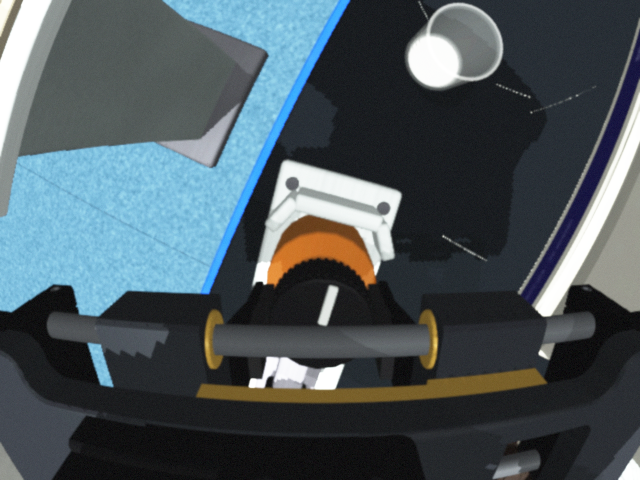

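The mark (323,325)→(333,288) is parallel to the holder's +y, since the plate's end edge runs (290,165)→(400,190). The cap is therefore at about 90°, and the fingers hold it with 30 N.

```bash
python3 -c "
from cell import manip
print(manip.finish_job())"
```

```text
the job is handed in; nothing more can be done
None
```

I handed the job in, and no verdict came back: the jaw is locked at its stop, and the cap was bottomed out, backed off about a quarter turn and is still held at 30 N, with no sign that the bystanders were touched.

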